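# Rehang the lift-off door of an instrument case

## Task

Rehang the instrument case's door: take it from its wooden stand, hold it standing open at about a right angle to the case's front, and lower it by hand until both hinge knuckles are fully home on their pins; only then let go. Then swing the door shut against the rubber seal and leave it there, without laying the door down or disturbing the spool, the jar and the screwdriver.

Things in the scene. Friction and masses are not known exactly. Their poses are not given: they have to be found in the camera images.
- cabinet: Grey instrument case, green front frame, fixed: 160 deep (x), 220 wide (y), 230 high, lamps on its roof to 245. Origin: centre of its underside. Its own -x side is the open front (face at x = -80 mm); the hinge pins are towards +y. Upright rubber seal strips stand 10 mm proud of the face at y = +50 and -65 mm, 63 to 208 mm high; the shut door is parallel to the face, its back on them.
- pin_low (a point): Foot of the lower hinge pin, on its axis: top of the steel leaf on which the knuckle's underside rests; (-98, 85, 70) mm in the case's frame. The upright brass pin is 8 mm in diameter for 16 mm, then tapers to a 3 mm tip 24 mm above this point. Leaf: 6 mm thick, 16 wide, reaching from the face to 8 mm beyond the axis.
- pin_top (a point): Foot of the upper hinge pin, same form, 112 mm directly above pin_low: (-98, 85, 182) mm in the case's frame. Its leaf hangs over the lower pin, so the lower knuckle cannot come straight down from high above: bring the door in sideways with both knuckles 25 to 60 mm above home, then lower it.
- door: Loose grey door, 0.3 to 0.5 kg: panel 150 long (x), 12 thick (y), 180 high (z), upright in the stand. Origin: centre of its underside. Its +x edge carries two steel knuckles; +y is the outer face, with a black bow handle (x = -55 mm, 60 to 115 mm high, 26 mm proud). Hung square to the case its axes are parallel to the case's; shut, it is turned +90 degrees (anticlockwise from above) from that.
- door_grip (a point): Middle of the door's plain 12 mm thick top edge: (0, 0, 180) mm in the door's frame. The door balances within 5 mm of here along its length and can be pinched here from above. Hung, the top edge is 225 mm and the underside 45 mm above the bench.
- knuckle_low (a point): Lower knuckle, centre of its underside: (87, 0, 25) mm in the door's frame. A tube 18 mm high, 22 mm outside, with a 12 mm upright through hole. Home when this point meets point pin_low.
- knuckle_top (a point): Upper knuckle, centre of its underside: (87, 0, 137) mm in the door's frame, same tube. Home when this point meets point pin_top.
- door_edge (a point): Middle of the door's free edge, in mid-thickness: (-75, 0, 90) mm in the door's frame, 162 mm from the hinge axis; 16 to 20 mm in front of the case's face when shut. The hung door swings with slight friction, stays where it is left, and may sag up to 0.04 rad.
- stand: Wooden stand fixed to the bench, 110 long (x) by 75 wide (y) by 43 high. Origin: centre of its underside. A slot 15 mm wide runs along its x, its floor 8 mm above the bench and its walls up to 43 mm: the door stands in it, knuckles to the stand's +x end, and lifts straight out.
- spool: Bystander: orange spool, 52 mm in diameter, 40 high. Origin: centre of its underside.
- jar: Bystander: jar with a red cap, 56 mm in diameter, 70 high. Origin: centre of its underside.
- driver: Bystander: screwdriver with a yellow handle, 160 long, lying flat along its x. Origin: middle of its length, at its underside.
There are look-alikes about, which are no part of the job. There is more than one size of the door; the job needs the largest.

How it is judged:
On the way, in this order (a step that is already met when the one before it is completed fails the run):
1. door still in the gripper and standing open, both knuckles down on their pins to within 8 mm of home (horizontal distance between knuckle_low and pin_low below 0.006 m and horizontal distance between knuckle_top and pin_top below 0.006 m and z of knuckle_low in the frame of pin_low between -0.005 and 0.008 m and z of knuckle_top in the frame of pin_top below 0.008 m and x of door_edge in the frame of cabinet below -0.18 m and contact force between the fingers and door above 1 N), for 0.1 s.
2. door swung shut: free edge within 26 mm of the case's face (x of door_edge in the frame of cabinet above -0.106 m and y of door_edge in the frame of cabinet below 0 m), for 0.1 s.
At the end, for the whole second after the job is handed in: Both knuckles sit on their pins (within 5 mm sideways and 5 mm in height of home), the door is shut (its free edge's mid-thickness no more than 26 mm in front of the case's face, that is within about 8 mm of touching the seal) and at rest (all of step 2 and horizontal distance between knuckle_low and pin_low below 0.005 m and horizontal distance between knuckle_top and pin_top below 0.005 m and z of knuckle_low in the frame of pin_low between -0.005 and 0.005 m and z of knuckle_top in the frame of pin_top below 0.005 m and linear speed of door below 0.02 m/s).
It fails at once if the door is laid down or dropped (tilted more than 0.5 rad) (angle between door's own z axis and vertical above 0.5 rad).
It fails at once if a bystander is moved more than 30 mm (distance of any of spool, jar, driver from where it was at the start of the episode above 0.03 m).
It also fails if it takes over 51 s, if anything falls off the work surface, if the arm or the gripper's body presses on something with over 40 N, if the wrist force passes 120 N, or if a joint passes its speed limit or range.

## Robot

A 6-joint arm with a two-finger parallel gripper is mounted at the origin on the work surface. World frame = base frame: x ahead of the robot, y to its left, z up, the work surface at z = 0. Lengths are in m, angles in rad, forces in N, time in s.
With the tool pointing down it reaches from about 0.3 to 0.775 m from the base axis. Payload 14.6 kg.
Tool frame: the origin (TCP) lies at the very end of the fingers, on their centre line; the grasp point (between the pads) lies 19 mm behind it; y points along the fingers, z is the direction in which the jaws open and shut, and the axes are right-handed (so a half turn about y gives the same grasp; the last joint's range is limited). The gripper opens to 94 mm and grips with 3 to 60 N. Pads are 16 mm wide; open, the fingers measure 119 mm over their backs; the gripper's body (75 mm by 177 mm) begins 78 mm behind the grasp point.
Start: joints at [1.244, 0.3, 1.521, -0, 1.321, -0.067], TCP at [0.141, 0.532, 0.205] pointing down, gripper open.
Joint ranges: [-3.03, 3.03], [-0.79, 2.21], [0.23, 2.52], [-1.04, 4.18], [0, 3.07], [-2.55, 2.55]. Speed limits (rad/s): [2.22, 2.22, 2.57, 3.14, 3.14, 3.14].

## Interface

Orientations are given as a rotation vector (axis times angle).
In Python, from cell import manip gives the robot as it stands. The module is installed in compiled form; this text tells all that it offers.
- The arm moves only by the tool jog_arm, never from a script. Its argument "commands" is a list of rows, each a list of 3 entries, a list of its own where there are three numbers: the shift along the tool's x, y, z normalised to -1 to 1, where 1 is 0.06 m, then the turn, a rotation vector about the tool's x, y, z normalised to -1 to 1, where 1 is 5 degrees, then the gripper's target within -1 to 1 (fully open at 1, half-way at 0, shut at -1). A call has 1 to 12 rows; each row shifts and turns the commanded pose from where the row before left it, along the tool's axes as they then stand; what a row does not reach is not made up. A row lasts 1/8 s, in which the tool goes at most 62.5 mm and 10.7 degrees, less where a joint would pass 70% of its speed; a pose out of reach is approached as far as the arm can. A call with a number of a shift or a turn outside -1 to 1 is refused whole. A call with a gripper value outside its range is refused whole. The fingers move at their own pace and stop on an object; the grip force is fixed at half the most. Time passes only in rows, so rows that do not move let the fingers close. It gives the time, the measured TCP pose, the force and the opening at its end, in the units of the state.
- manip.read_state(): the state, without advancing time (a new reading comes with each control period).
- manip.grab_frame(name): name is "side" or "top" or "wrist"; returns a dict with "image" (400x640x3 uint8, blue, green, red), "depth" (400x640 float32, m along the optical axis (not along the pixel's ray), 0 where there is no reading), "mtx" (3x3 intrinsics, pixels), "D" ([k1, k2, p1, p2, k3] as OpenCV has them; the pictures are not rectified), "R" (3x3) and "t" (3): a world point X has camera coordinates R X + t; the wrist camera has in their place "mount" (4x4, takes a point from camera to tool coordinates, whose origin is the TCP and whose axes are the tool frame's). Camera axes: x right, y down, z forward; pixel columns grow to the right and rows downward; lengths in m; the calibration is good to about 2 mm. A picture is of the moment at which its call begins: read the wrist's pose just before it.
- manip.hand_in(): hands the job in, once; it reports no verdict.
The state is a dict: "t": time; "joint_pos": joint angles; "dq": joint speeds; "joint_torque": joint torques, N m; "ee_pos": TCP position; "ee_rot": TCP orientation; "ft_force": force on the tool from outside, world axes, zero at the start; "wrist_torque": the same for the moment, N m; "gripper_width": finger opening in m.
Only numpy, scipy, OpenCV 4.12 (cv2) and the standard library are available. Lean on these libraries where they do the work, as an engineer would, in place of code of your own. Each camera call takes 0.05 s, during which the arm holds its last target. There are 200 camera calls.

## Working session

There is one attempt and no reset: what is moved stays moved. The work goes in short steps, Python scripts to look and compute and a tool call to move; the robot and the scene stay as the last step left them, time stands still between calls to the robot, and variables do not carry over. Pictures are saved under pics/ and viewed, about 8 in all and at most 12, crops included, and the job is handed in when it is done.

Besides the shell and the picture viewer there is one more tool, called after "Emit:" as a command line: name --argument value ..., lists and objects as JSON in quotes. jog_arm: Moves the arm, as the interface text tells. Its arguments: {"type":"object","properties":{"commands":{"type":"array"}},"required":["commands"]}

```bash
mkdir -p pics; cat > h.py <<'E'
import numpy as np, cv2
from scipy.spatial.transform import Rotation as Ro
from cell import manip
def grab(n):
    s=manip.read_state(); f=manip.grab_frame(n)
    if n=="wrist":
        M=np.array(f["mount"]);T=np.eye(4);T[:3,:3]=Ro.from_rotvec(s["ee_rot"]).as_matrix();T[:3,3]=s["ee_pos"]
        W=np.linalg.inv(T@M);f["R"]=W[:3,:3];f["t"]=W[:3,3]
    f["R"]=np.array(f["R"]);f["t"]=np.array(f["t"]).ravel();f["mtx"]=np.array(f["mtx"]);f["D"]=np.array(f["D"])
    return f
def cloud(f):
    h,w=f["depth"].shape
    u,v=np.meshgrid(np.arange(w),np.arange(h))
    p=cv2.undistortPoints(np.stack([u,v],-1).reshape(-1,1,2).astype(np.float64),f["mtx"],f["D"]).reshape(h,w,2)
    d=f["depth"][...,None]
    return (np.concatenate([p*d,d],-1)-f["t"])@f["R"]
def proj(f,X):
    return cv2.projectPoints(np.float64(X).reshape(-1,1,3),cv2.Rodrigues(f["R"])[0],f["t"],f["mtx"],f["D"])[0].reshape(-1,2)
def ray(f,u,v,z):
    p=cv2.undistortPoints(np.float64([[[u,v]]]),f["mtx"],f["D"]).ravel()
    d=f["R"].T@np.array([p[0],p[1],1]);c=-f["R"].T@f["t"]
    return c+d*(z-c[2])/d[2]
E
python3 - <<'E'
from h import *
for n in("top","side"):
    f=grab(n);cv2.imwrite(f"pics/{n}0.png",f["image"]);np.savez(f"{n}0.npz",**f)
    print(n,-f["R"].T@f["t"],f["R"][2])
s=manip.read_state();print({k:np.round(v,3) for k,v in s.items()})
print(Ro.from_rotvec(s["ee_rot"]).as_matrix().round(3))
E
```

```text
top [0.30957843 0.04818798 1.1908351 ] [ 0.2085349  -0.0065727  -0.97799284]
side [-0.00288398 -0.47765722  0.67716696] [ 0.58196964  0.55856572 -0.59102934]
{'t': np.float64(0.1), 'joint_pos': array([ 1.244,  0.3  ,  1.522, -0.   ,  1.321, -0.067]), 'dq': array([ 0.002, -0.001, -0.002, -0.   , -0.002,  0.001]), 'joint_torque': array([ 0.0000e+00, -5.3265e+01, -3.5328e+01,  7.1000e-02,  2.4000e-02,
       -0.0000e+00]), 'ee_pos': array([0.141, 0.531, 0.205]), 'ee_rot': array([-1.562,  0.204, -0.204]), 'ft_force': array([-0.104,  0.398, -0.46 ]), 'wrist_torque': array([0.019, 0.023, 0.01 ]), 'gripper_width': np.float64(0.094)}
[[ 0.966 -0.     0.257]
 [-0.257 -0.001  0.966]
 [-0.    -1.    -0.001]]
```

View pics/top0.png

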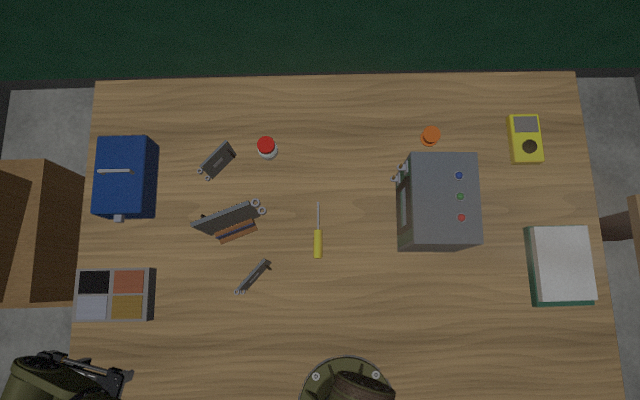

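View pics/side0.png

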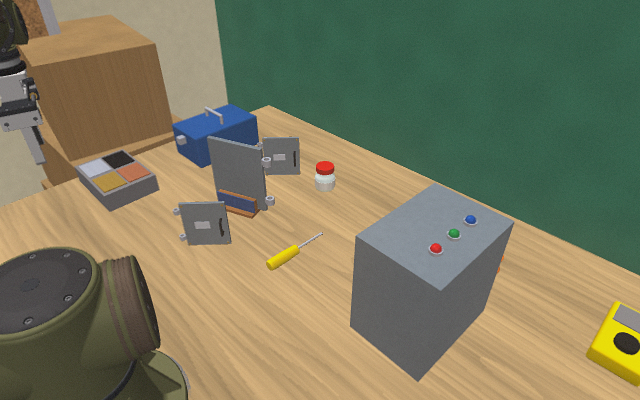

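The candidates for the door in the top view are (228,218), large and standing in the wooden stand; (217,160), small; and (253,276), small. I choose (228,218). The case is at (440,200) with its front and pins towards the image's left.

```bash
python3 - <<'E'
from h import *
F={n:dict(np.load(f"{n}0.npz")) for n in("top","side")}
for n,f in F.items():
    P=cloud(f);ok=f["depth"]>0
    u,v=np.meshgrid(np.arange(640),np.arange(400))
    box=lambda x0,x1,y0,y1,z0,z1:ok&(P[...,0]>x0)&(P[...,0]<x1)&(P[...,1]>y0)&(P[...,1]<y1)&(P[...,2]>z0)&(P[...,2]<z1)
    r=box(.2,.8,-.5,0,.224,.236)
    q=P[r]; rect=cv2.minAreaRect(q[:,:2].astype(np.float32)*1000)
    print(n,"roof",len(q),np.median(q[:,2]),rect)
    d=box(.25,.7,.08,.45,.178,.196)
    q=P[d];rect=cv2.minAreaRect(q[:,:2].astype(np.float32)*1000)
    print(n,"doortop",len(q),np.percentile(q[:,2],[5,50,95]),rect, q[:,:2].min(0),q[:,:2].max(0))
    d=box(.25,.7,.08,.45,.06,.17)
    print(" mid",d.sum(), P[d].min(0),P[d].max(0))
f=F["top"]
img=f["image"]
a=cv2.resize(img[180:260,180:280],None,fx=4,fy=4,interpolation=cv2.INTER_CUBIC)
b=cv2.resize(img[140:220,380:480],None,fx=4,fy=4,interpolation=cv2.INTER_CUBIC)
cv2.imwrite("pics/crop1.png",np.hstack([a,b]))
hs=cv2.cvtColor(img,cv2.COLOR_BGR2HSV)
for nm,(lo,hi),z in(("red",((0,150,90),(6,255,255)),.07),("orange",((8,170,120),(16,255,255)),.04),("yellow",((24,150,100),(34,255,255)),.02)):
    m=cv2.inRange(hs,lo,hi);nn,_,st,c=cv2.connectedComponentsWithStats(m)
    print(nm,[(c[i].round(),st[i,4],ray(f,*c[i],z).round(3)) for i in range(1,nn) if st[i,4]>20])
E
```

```text
top roof 6084 0.23092826122911564 ((507.1195068359375, -240.25180053710938), (160.6097412109375, 221.34689331054688), 88.50798034667969)
top doortop 364 [0.18085413 0.18773468 0.19135983] ((487.83837890625, 298.3262939453125), (14.449020385742188, 150.05084228515625), 21.05950164794922) [0.45627097 0.22732433] [0.51927828 0.36890766]
 mid 1552 [0.29504169 0.18074307 0.06010335] [0.69980511 0.38329905 0.16974387]
side roof 8754 0.22887650247131047 ((507.70819091796875, -238.52508544921875), (162.59002685546875, 224.12400817871094), 88.2027359008789)
side doortop 320 [0.17863283 0.18571027 0.18837156] ((487.322509765625, 299.0380554199219), (15.526787757873535, 149.94041442871094), 21.1878662109375) [0.45570851 0.22701114] [0.51803038 0.37125499]
 mid 4076 [0.29172044 0.18049094 0.06000288] [0.69991315 0.38510539 0.16990915]
red [(array([265., 144.]), np.int32(234), array([0.702, 0.205, 0.07 ]))]
orange [(array([430., 135.]), np.int32(264), array([ 0.729, -0.267,  0.04 ]))]
yellow [(array([525., 131.]), np.int32(395), array([ 0.742, -0.555,  0.02 ])), (array([317., 250.]), np.int32(60), array([0.408, 0.067, 0.02 ]))]
```

View pics/crop1.png

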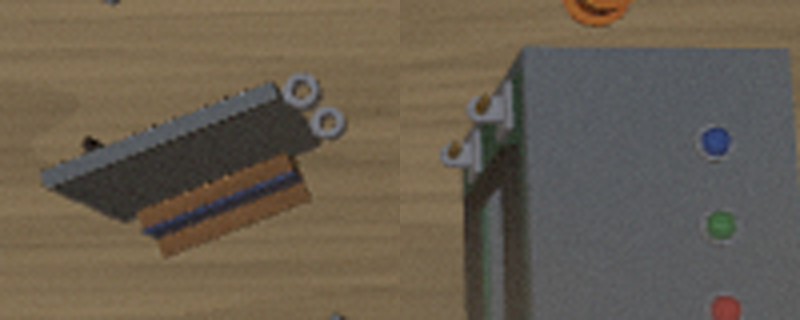

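The crop confirms that (228,218) is the large door in the stand, with its knuckles at the right end and the handle on the far side. On the case, both pins are visible at about crop (485,105) and (455,155). The two views agree: roof 160x221 at z 0.23, door top 150 long at z 0.187. Moving above the door now.

Emit:
jog_arm --commands '[[[0, -0.6, 0], [0, 0, 0], 1], [[0.5, -0.6, -0.2], [0, 0, 0], 1], [[0.6, 0, -0.2], [0, 0, 0], 1], [[0.6, 0, -0.2], [0, 0, 0], 1], [[0.6, 0, -0.2], [0, 0, 0], 1], [[0.6, 0, -0.2], [0, 0, 0], 1], [[0.6, 0, -0.2], [0, 0, 0], 1], [[0.6, 0, -0.2], [0, 0, 0], 1], [[0.6, 0, -0.2], [0, 0, 0], 1], [[0.6, 0, -0.2], [0, 0, 0], 1], [[0.6, 0, -0.2], [0, 0, 0], 1], [[0.68, 0, -0.27], [0, 0, 0], 1]]'

```text
t: 1.6
ee_pos: [0.4887, 0.2978, 0.2771]
ee_rot: [-1.561, 0.204, -0.203]
ft_force: [-0.1, 0.1, -0.0]
gripper_width: 0.094
```

Emit:
jog_arm --commands '[[[0, 0, 0], [0, 1, 0], 1], [[0, 0, 0], [0, 1, 0], 1], [[0, 0, 0], [0, 1, 0], 1], [[0, 0, 0], [0, 1, 0], 1], [[0, 0, 0], [0, 1, 0], 1], [[0, 0, 0], [0, 1, 0], 1], [[0, 0, 0], [0, 1, 0], 1], [[0, 0, 0], [0, 1, 0], 1], [[0, 0, 0], [0, 1, 0], 1], [[0, 0, 0], [0, 1, 0], 1], [[0, 0, 0], [0, 0.8, 0], 1], [[0, 0, 0], [0, 0, 0], 1]]'

```text
t: 3.1
ee_pos: [0.4878, 0.2985, 0.2772]
ee_rot: [-1.362, 0.934, -0.933]
ft_force: [-0.1, -0.7, 0.2]
gripper_width: 0.0939
```

```bash
cat >> h.py <<'E'
def goal(xy,z,yaw):
    "print shift (tool axes, units of rows) and turn needed; yaw=deg of tool z axis; turn applied after the shift"
    s=manip.read_state();R=Ro.from_rotvec(s["ee_rot"]).as_matrix()
    d=np.array([xy[0],xy[1],z])-s["ee_pos"]
    y=np.degrees(np.arctan2(R[1,2],R[0,2]))
    print("t",round(float(s["t"]),2),"pos",s["ee_pos"].round(4),"zyaw",round(y,2),"tilt",R[:2,1].round(3),"q",s["joint_pos"].round(2),"F",s["ft_force"].round(1),"w",round(float(s["gripper_width"]),4))
    print(" d world",d.round(4)," units",(R.T@d/.06).round(2)," turn_y units",round(-(yaw-y)/5,2))
E
python3 - <<'E'
from h import *
goal((.4876,.2987),.163,21.1)
f=grab("wrist");P=cloud(f)
cv2.imwrite("pics/w1.png",f["image"])
m=(f["depth"]>0)&(abs(P[...,2]-.188)<.008)&(abs(P[...,0]-.4876)<.1)&(abs(P[...,1]-.2987)<.1)
q=P[m];print(len(q),np.median(q[:,2]),cv2.minAreaRect(q[:,:2].astype(np.float32)*1000))
E
```

```text
t 3.1 pos [0.4878 0.2985 0.2772] zyaw 21.14 tilt [-0.001 -0.   ] q [0.49 0.31 1.35 0.   1.49 0.12] F [-0.1 -0.7  0.2] w 0.0939
 d world [-0.0002  0.0002 -0.1142]  units [-0.   1.9 -0. ]  turn_y units 0.01
2314 0.18737679376383887 ((488.8143615722656, 299.35614013671875), (13.416891098022461, 149.0846710205078), 20.82219696044922)
```

View pics/w1.png

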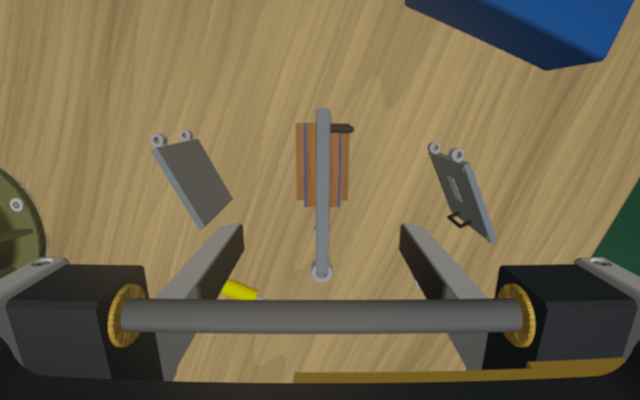

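The wrist view shows the door edge centred between the fingers, running (322,110) to (321,270), with the handle at (341,128). Descending and gripping.

Emit:
jog_arm --commands '[[[0, 0.6, 0], [0, 0, 0], 1], [[0, 0.6, 0], [0, 0, 0], 1], [[0, 0.5, 0.01], [0, 0, 0], 1], [[0, 0.2, 0], [0, 0, 0], 1], [[0, 0, 0], [0, 0, 0], -1], [[0, 0, 0], [0, 0, 0], -1], [[0, 0, 0], [0, 0, 0], -1], [[0, 0, 0], [0, 0, 0], -1], [[0, 0, 0], [0, 0, 0], -1], [[0, 0, 0], [0, 0, 0], -1], [[0, 0, 0], [0, 0, 0], -1], [[0, 0, 0], [0, 0, 0], -1]]'

```text
t: 4.65
ee_pos: [0.4884, 0.2987, 0.1634]
ee_rot: [-1.361, 0.934, -0.934]
ft_force: [-0.1, 1.0, -0.1]
gripper_width: 0.0172
```

Emit:
jog_arm --commands '[[[0, 0, 0], [0, 0, 0], -1], [[0, 0, 0], [0, 0, 0], -1], [[0, 0, 0], [0, 0, 0], -1], [[0, 0, 0], [0, 0, 0], -1], [[0, -0.2, 0], [0, 0, 0], -1], [[0, -0.3, 0], [0, 0, 0], -1], [[0, -0.3, 0], [0, 0, 0], -1], [[0, -0.3, 0], [0, 0, 0], -1], [[0, -0.3, 0], [0, 0, 0], -1], [[0, 0, 0], [0, 0, 0], -1]]'

```text
t: 5.9
ee_pos: [0.4889, 0.2989, 0.2496]
ee_rot: [-1.358, 0.932, -0.934]
ft_force: [-0.5, 0.9, -4.3]
gripper_width: 0.0116
```

```bash
python3 - <<'E'
from h import *
goal((.53,.08),.247,21.1)
E
```

```text
t 5.9 pos [0.4889 0.2989 0.2496] zyaw 21.11 tilt [0.003 0.002] q [ 0.48  0.32  1.39 -0.    1.43  0.12] F [-0.5  0.9 -4.3] w 0.0116
 d world [ 0.0411 -0.2189 -0.0026]  units [ 3.65  0.04 -0.67]  turn_y units 0.0
```

Emit:
jog_arm --commands '[[[0.4, 0, -0.05], [0, 0, 0], -1], [[0.6, 0, -0.1], [0, 0, 0], -1], [[0.6, 0, -0.1], [0, 0, 0], -1], [[0.6, 0, -0.1], [0, 0, 0], -1], [[0.6, 0, -0.1], [0, 0, 0], -1], [[0.5, 0, -0.1], [0, 0, 0], -1], [[0.2, 0, -0.05], [0, 1, 0], -1], [[0, 0, 0], [0, 1, 0], -1], [[0, 0, 0], [0, 1, 0], -1], [[0, 0, 0], [0, 1, 0], -1], [[0, 0, 0], [0, 0.5, 0], -1], [[0, 0, 0], [0, 0, 0], -1]]'

```text
t: 7.4
ee_pos: [0.5303, 0.0898, 0.2471]
ee_rot: [-1.198, 1.227, -1.226]
ft_force: [-0.6, 0.1, -2.2]
gripper_width: 0.012
```

```bash
python3 - <<'E'
from h import *
goal((.598,.01),.249,-1.6)
f=grab("top");P=cloud(f);np.savez("top1.npz",**f)
g=grab("side");np.savez("side1.npz",**g)
w=grab("wrist");np.savez("w2.npz",**w);s=manip.read_state()
a=cv2.resize(f["image"][140:260,260:420],(640,480),interpolation=cv2.INTER_CUBIC)
cv2.imwrite("pics/c2.png",a)
cv2.imwrite("pics/s2.png",np.vstack([g["image"][100:400,150:550],w["image"][:,120:520][100:400]]))
for n,h in(("top",f),("side",g),("wrist",w)):
    P=cloud(h)
    m=(h["depth"]>0)&(abs(P[...,2]-.274)<.008)&(abs(P[...,0]-.53)<.12)&(abs(P[...,1]-.08)<.12)
    q=P[m]
    if len(q)>10:print(n,len(q),np.median(q[:,2]),cv2.minAreaRect(q[:,:2].astype(np.float32)*1000))
E
```

```text
t 7.4 pos [0.5303 0.0898 0.2471] zyaw -1.37 tilt [-0.001 -0.   ] q [0.1  0.24 1.49 0.   1.4  0.12] F [-0.6  0.1 -2.2] w 0.012
 d world [ 0.0677 -0.0798  0.0019]  units [ 1.3  -0.03  1.16]  turn_y units 0.05
top 37 0.27200497356202286 ((529.4678344726562, 81.54622650146484), (132.5240936279297, 11.459416389465332), 88.73236846923828)
side 363 0.27055868778436676 ((529.026123046875, 90.5455322265625), (148.1580352783203, 36.922645568847656), 84.4360580444336)
wrist 5890 0.27125849488902676 ((531.4525146484375, 89.90473937988281), (35.58293533325195, 149.32415771484375), 7.231169700622559)
```

View pics/c2.png

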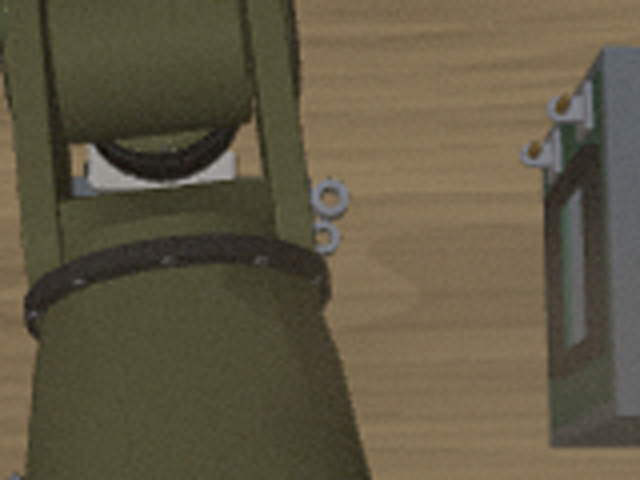

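View pics/s2.png

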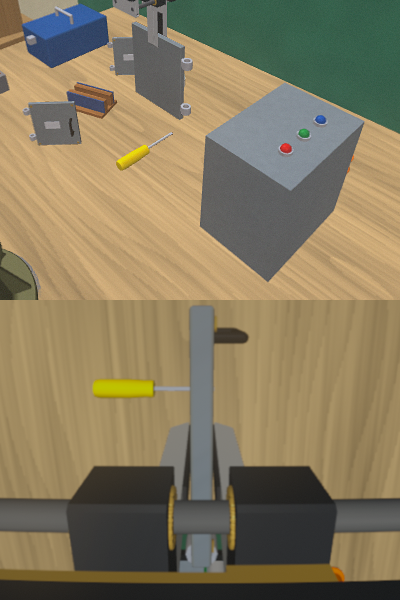

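```bash
python3 - <<'E'
from h import *
f=dict(np.load("top1.npz"));im=f["image"]
hs=cv2.cvtColor(im,cv2.COLOR_BGR2HSV)
zb=.0917
# knuckle rings: bright low-sat
c0,r0=330,176; sub=im[r0:r0+34,c0:c0+24]; S=8
g=cv2.resize(sub,None,fx=S,fy=S,interpolation=cv2.INTER_CUBIC);h=cv2.cvtColor(g,cv2.COLOR_BGR2HSV)
m=((h[...,1]<60)&(h[...,2]>95)).astype(np.uint8)*255
n,_,st,c=cv2.connectedComponentsWithStats(m)
for i in range(1,n):
    if st[i,4]>200:
        x,y,w,hh,a=st[i];ctr=((x+w/2)/S-.5+.5/S+c0,(y+hh/2)/S-.5+.5/S+r0)
        print("ring",st[i],np.round(ctr,2),"top",ray(f,*ctr,zb+.155).round(4),"low",ray(f,*ctr,zb+.043).round(4))
vis=g
c0,r0=384,154; sub=im[r0:r0+34,c0:c0+30]
g=cv2.resize(sub,None,fx=S,fy=S,interpolation=cv2.INTER_CUBIC);h=cv2.cvtColor(g,cv2.COLOR_BGR2HSV)
m2=((h[...,0]>8)&(h[...,0]<28)&(h[...,1]>120)).astype(np.uint8)*255
n,_,st,c=cv2.connectedComponentsWithStats(m2)
for i in range(1,n):
    if st[i,4]>100:
        ctr=((c[i]+.5)/S-.5+[c0,r0]);print("brass",st[i],ctr.round(2),"top@.2",ray(f,*ctr,.196).round(4),"low@.088",ray(f,*ctr,.084).round(4))
hh=max(vis.shape[0],g.shape[0])
cv2.imwrite("pics/seg.png",np.hstack([vis,cv2.cvtColor(m,cv2.COLOR_GRAY2BGR),g,cv2.cvtColor(m2,cv2.COLOR_GRAY2BGR)]))
E
```

```text
ring [  60   69   80   74 3596] [342.06 188.81] top [0.5278 0.003  0.2467] low [ 0.5536 -0.0024  0.1347]
ring [  66  141   55   77 2118] [341.25 198.  ] top [0.5062 0.0055 0.2467] low [5.296e-01 5.000e-04 1.347e-01]
brass [121  80  23  32 428] [400.15 165.52] top@.2 [ 0.5949 -0.1439  0.196 ] low@.088 [ 0.627  -0.1656  0.084 ]
brass [ 67 174  19  27 326] [393.06 177.  ] top@.2 [ 0.5662 -0.1248  0.196 ] low@.088 [ 0.5951 -0.1443  0.084 ]
```

View pics/seg.png

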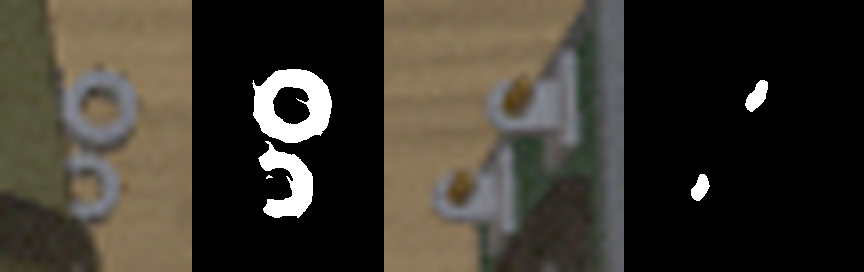

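Both pins triangulate to (0.595, -0.144), which matches the case model. The knuckles are at (0.528, 0.003). So the TCP goes to (0.597, -0.057), first across and then straight in.

Emit:
jog_arm --commands '[[[0, 0, 0.3], [0, 0, 0], -1], [[0.1, 0, 0.4], [0, 0, 0], -1], [[0.3, 0, 0.3], [0, 0, 0], -1], [[0.3, 0, 0.17], [0, 0, 0], -1], [[0.3, 0, 0], [0, 0, 0], -1], [[0.3, 0, 0], [0, 0, 0], -1], [[0.3, 0, 0], [0, 0, 0], -1], [[0.3, 0, 0], [0, 0, 0], -1], [[0.3, 0, 0], [0, 0, 0], -1], [[0.2, 0, 0], [0, 0, 0], -1], [[0, 0, 0], [0, 0, 0], -1], [[0, 0, 0], [0, 0, 0], -1]]'

```text
t: 9.05
ee_pos: [0.5972, -0.0555, 0.2474]
ee_rot: [-1.198, 1.227, -1.227]
ft_force: [-0.2, 0.9, -3.3]
gripper_width: 0.012
```

```bash
python3 - <<'E'
from h import *
goal((.5973,-.0569),.247,-1.37)
f=grab("top");np.savez("top2.npz",**f)
X=[[.595,-.144,z] for z in(.094,.113,.206,.227,.247)];print(proj(f,X).round(1))
a=cv2.resize(f["image"][145:195,365:425],(720,600),interpolation=cv2.INTER_CUBIC)
cv2.imwrite("pics/c3.png",a)
E
```

```text
t 9.05 pos [ 0.5972 -0.0555  0.2474] zyaw -1.37 tilt [-0.  0.] q [-0.15  0.39  1.31  0.    1.45 -0.13] F [-0.2  0.9 -3.3] w 0.012
 d world [ 0.0001 -0.0014 -0.0004]  units [0.02 0.01 0.  ]  turn_y units 0.0
[[393.5 176.1]
 [394.7 174.2]
 [400.9 164.3]
 [402.4 161.8]
 [404.  159.3]]
```

View pics/c3.png

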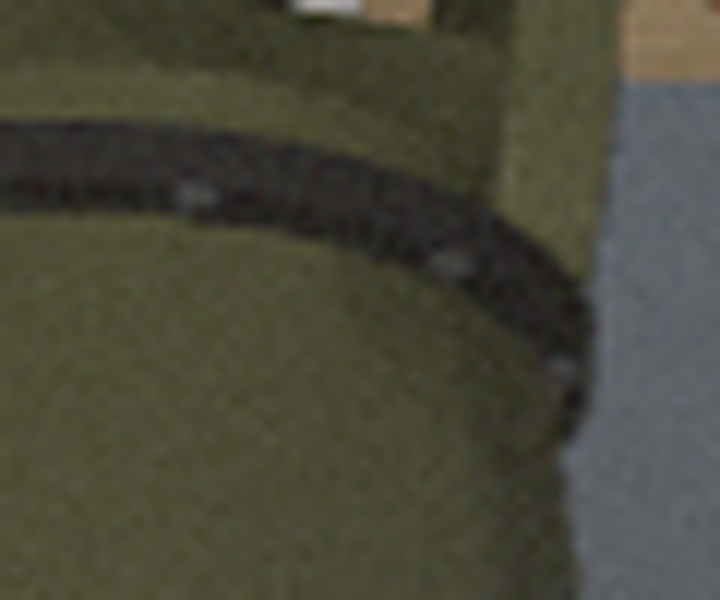

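The arm hides the pins from the top camera, so I lower by force feedback with a 1.4 mm correction.

Emit:
jog_arm --commands '[[[0.02, 0.1, 0], [0, 0, 0], -1], [[0, 0.15, 0], [0, 0, 0], -1], [[0, 0.15, 0], [0, 0, 0], -1], [[0, 0.1, 0], [0, 0, 0], -1], [[0, 0.06, 0], [0, 0, 0], -1], [[0, 0.06, 0], [0, 0, 0], -1], [[0, 0, 0], [0, 0, 0], -1]]'

```text
t: 9.98
ee_pos: [0.5971, -0.057, 0.2101]
ee_rot: [-1.198, 1.227, -1.227]
ft_force: [-0.6, -0.1, -3.2]
gripper_width: 0.0119
```

```bash
python3 - <<'E'
from h import *
goal((.5973,-.0569),.200,-1.37)
s=manip.read_state();print(s["wrist_torque"].round(2))
f=grab("wrist");np.savez("w3.npz",**f)
P=cloud(f)
print(proj(f,[[.595,-.144,.206]]))
cv2.imwrite("pics/w3.png",f["image"])
E
```

```text
t 9.97 pos [ 0.5971 -0.057   0.2101] zyaw -1.39 tilt [-0.  0.] q [-0.16  0.41  1.36 -0.    1.37 -0.13] F [-0.6 -0.1 -3.2] w 0.0119
 d world [ 0.0002  0.0001 -0.0101]  units [-0.    0.17  0.  ]  turn_y units -0.0
[-0.12  0.03  0.02]
[[321.73241533 351.00899456]]
```

No contact force with the knuckles about 10 mm above home, so the pins are already in the holes. Lowering the rest gently.

Emit:
jog_arm --commands '[[[0, 0.05, 0], [0, 0, 0], -1], [[0, 0.05, 0], [0, 0, 0], -1], [[0, 0.04, 0], [0, 0, 0], -1], [[0, 0.02, 0], [0, 0, 0], -1], [[0, 0, 0], [0, 0, 0], -1], [[0, 0, 0], [0, 0, 0], -1]]'

```text
t: 10.78
ee_pos: [0.5972, -0.057, 0.2007]
ee_rot: [-1.198, 1.227, -1.227]
ft_force: [0.6, -0.9, -3.5]
gripper_width: 0.0114
```

Emit:
jog_arm --commands '[[[0, 0.02, 0], [0, 0, 0], -1], [[0, 0.02, 0], [0, 0, 0], -1], [[0, 0, 0], [0, 0, 0], -1], [[0, 0, 0], [0, 0, 0], -1]]'

```text
t: 11.28
ee_pos: [0.5976, -0.0568, 0.1995]
ee_rot: [-1.196, 1.225, -1.228]
ft_force: [-1.1, 3.8, 6.0]
gripper_width: 0.0117
```

```bash
python3 - <<'E'
from h import *
f=grab("wrist");P=cloud(f)
m=(f["depth"]>0)&(abs(P[...,2]-.225)<.01)&(abs(P[...,0]-.5973)<.012)&(P[...,1]>-.04)&(P[...,1]<.02)
print(m.sum(),np.median(P[m][:,2]),P[m][:,1].max())
print(proj(f,[[.595,-.144,.206]]))
a=f["image"][60:400,160:480]
g=grab("side")
cv2.imwrite("pics/c4.png",np.hstack([cv2.resize(a,(560,595)),g["image"][0:400,400:640][:, :]] if 0 else [cv2.resize(a,(560,595))]))
E
```

```text
2887 0.22302000252514093 0.01816843914172199
[[321.05741809 362.87391253]]
```

View pics/c4.png

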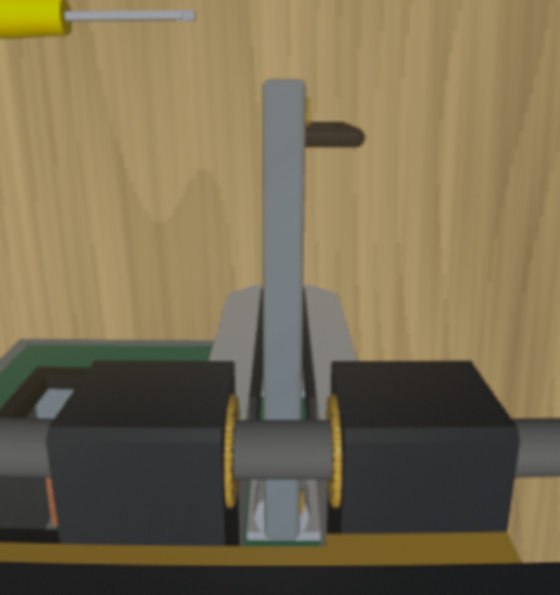

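The wrist view shows the brass pin inside the knuckle ring at about (300,500). The door top reads 0.223 m against 0.225 expected, and the contact force has switched from hanging to resting, so it is home. Releasing and lifting clear.

Emit:
jog_arm --commands '[[[0, -0.03, 0], [0, 0, 0], -1], [[0, 0, 0], [0, 0, 0], -0.4], [[0, 0, 0], [0, 0, 0], -0.4], [[0, 0, 0], [0, 0, 0], -0.4], [[0, 0, 0], [0, 0, 0], -0.4], [[0, 0, 0], [0, 0, 0], -0.4], [[0, -0.2, 0], [0, 0, 0], -0.4], [[0, -0.4, 0], [0, 0, 0], -0.4], [[0, -0.4, 0], [0, 0, 0], -0.4], [[0, 0, 0], [0, 0, 0], -1], [[0, 0, 0], [0, 0, 0], -1]]'

```text
t: 12.75
ee_pos: [0.5969, -0.057, 0.2593]
ee_rot: [-1.198, 1.228, -1.226]
ft_force: [-0.3, -0.4, -0.2]
gripper_width: 0.0116
```

```bash
python3 - <<'E'
from h import *
goal((.655,-.012),.195,-1.37)
f=grab("wrist");P=cloud(f)
m=(f["depth"]>0)&(abs(P[...,2]-.225)<.008)&(abs(P[...,0]-.5973)<.05)&(P[...,1]>-.14)&(P[...,1]<.03)
q=P[m];print(m.sum(),np.median(q[:,2]),cv2.minAreaRect(q[:,:2].astype(np.float32)*1000))
E
```

```text
t 12.75 pos [ 0.5969 -0.057   0.2593] zyaw -1.38 tilt [-0.001  0.   ] q [-0.16  0.38  1.29 -0.    1.47 -0.13] F [-0.3 -0.4 -0.2] w 0.0116
 d world [ 0.0581  0.045  -0.0643]  units [-0.77  1.07  0.95]  turn_y units -0.0
3313 0.22129425791595858 ((597.4058837890625, -52.093162536621094), (143.87205505371094, 12.797789573669434), 89.01472473144531)
```

Emit:
jog_arm --commands '[[[-0.2, 0, 0.3], [0, 0, 0], -1], [[-0.3, 0, 0.4], [0, 0, 0], -1], [[-0.27, 0, 0.25], [0, 0, 0], -1], [[0, 0.3, 0], [0, 0, 0], -1], [[0, 0.5, 0], [0, 0, 0], -1], [[0, 0.27, 0], [0, 0, 0], -1], [[0, 0, 0], [0, 0, 0], -1]]'

```text
t: 13.68
ee_pos: [0.6545, -0.0126, 0.1944]
ee_rot: [-1.199, 1.229, -1.226]
ft_force: [-0.3, -0.1, 0.2]
gripper_width: 0.0005
```

Emit:
jog_arm --commands '[[[0.02, 0, -0.22], [0, 0, 0], -1], [[0.02, 0, -0.22], [0, 0, 0], -1], [[0.02, 0, -0.22], [0, 0, 0], -1], [[0.02, 0, -0.22], [0, 0, 0], -1], [[0.02, 0, -0.22], [0, 0, 0], -1], [[0.02, 0, -0.22], [0, 0, 0], -1], [[0.03, 0, -0.22], [0, 0, 0], -1], [[0.04, 0, -0.22], [0, 0, 0], -1]]'

```text
t: 14.68
ee_pos: [0.5492, -0.0213, 0.1971]
ee_rot: [-1.196, 1.225, -1.228]
ft_force: [0.4, 0.1, 0.1]
gripper_width: 0.0005
```

```bash
python3 - <<'E'
from h import *
goal((.4924,-.0617),.195,-1.37)
f=grab("wrist");P=cloud(f)
m=(f["depth"]>0)&(abs(P[...,2]-.223)<.006)&(P[...,1]>-.14)&(P[...,1]<.05)&(P[...,0]>.42)&(P[...,0]<.62)
q=P[m];print(m.sum(),np.median(q[:,2]),cv2.minAreaRect(q[:,:2].astype(np.float32)*1000))
E
```

```text
t 14.68 pos [ 0.5492 -0.0213  0.1971] zyaw -1.39 tilt [ 0.002 -0.   ] q [-0.11  0.3   1.53 -0.    1.3  -0.08] F [0.4 0.1 0.1] w 0.0005
 d world [-0.0568 -0.0404 -0.0021]  units [ 0.7   0.03 -0.93]  turn_y units -0.0
1724 0.2201027160047728 ((546.7976684570312, -30.783550262451172), (42.625648498535156, 83.42211151123047), 29.881046295166016)
```

The door is swinging with the fingers, now at roughly 30°. Continuing the arc.

Emit:
jog_arm --commands '[[[0.1, 0, -0.15], [0, 0, 0], -1], [[0.11, 0, -0.16], [0, 0, 0], -1], [[0.12, 0, -0.16], [0, 0, 0], -1], [[0.12, 0, -0.16], [0, 0, 0], -1], [[0.12, 0, -0.15], [0, 0, 0], -1], [[0.13, 0, -0.14], [0, 0, 0], -1], [[0.13, 0, -0.08], [0, 0, 0], -1], [[0.13, 0, -0.07], [0, 0, 0], -1], [[0.13, 0, -0.06], [0, 0, 0], -1], [[0.13, 0, -0.05], [0, 0, 0], -1], [[0.12, 0, -0.05], [0, 0, 0], -1], [[0.1, 0, -0.04], [0, 0, 0], -1]]'

```text
t: 16.23
ee_pos: [0.471, -0.1061, 0.1958]
ee_rot: [-1.198, 1.227, -1.227]
ft_force: [0.2, 0.3, 0.2]
gripper_width: 0.0005
```

```bash
python3 - <<'E'
from h import *
goal((.465,-.1245),.195,-1.37)
E
```

```text
t 16.23 pos [ 0.471  -0.1061  0.1958] zyaw -1.39 tilt [-0.  0.] q [-0.3   0.16  1.72  0.    1.27 -0.27] F [0.2 0.3 0.2] w 0.0005
 d world [-0.006  -0.0184 -0.0008]  units [ 0.31  0.01 -0.09]  turn_y units -0.0
```

Emit:
jog_arm --commands '[[[0.08, 0, -0.02], [0, 0, 0], -1], [[0.08, 0, -0.02], [0, 0, 0], -1], [[0.06, 0, 0], [0, 0, 0], -1], [[0.05, 0, 0], [0, 0, 0], -1], [[0, 0, 0], [0, 0, 0], -1]]'

```text
t: 16.85
ee_pos: [0.4684, -0.1219, 0.1958]
ee_rot: [-1.198, 1.227, -1.227]
ft_force: [0.4, 0.3, -0.0]
gripper_width: 0.0003
```

Emit:
jog_arm --commands '[[[0.04, 0, 0], [0, 0, 0], -1], [[0.04, 0, 0], [0, 0, 0], -1], [[0, 0, 0], [0, 0, 0], -1]]'

```text
t: 17.23
ee_pos: [0.4682, -0.1262, 0.1957]
ee_rot: [-1.197, 1.227, -1.226]
ft_force: [-0.2, 4.3, -0.8]
gripper_width: 0.0009
```

```bash
python3 - <<'E'
from h import *
goal((.465,-.1245),.195,-1.37)
f=grab("wrist");P=cloud(f)
m=(f["depth"]>0)&(abs(P[...,2]-.222)<.007)&(P[...,1]>-.16)&(P[...,1]<-.05)&(P[...,0]>.40)&(P[...,0]<.62)
q=P[m];print(m.sum(),np.median(q[:,2]),cv2.minAreaRect(q[:,:2].astype(np.float32)*1000))
f=grab("top");P=cloud(f)
m=(f["depth"]>0)&(abs(P[...,2]-.224)<.004)&(P[...,1]>-.157)&(P[...,1]<-.05)&(P[...,0]>.40)&(P[...,0]<.62)
q=P[m];print("top",m.sum(),q.min(0) if len(q) else 0,q.max(0) if len(q) else 0)
E
```

```text
t 17.23 pos [ 0.4682 -0.1262  0.1957] zyaw -1.38 tilt [-0.     0.001] q [-0.34  0.16  1.71  0.    1.27 -0.32] F [-0.2  4.3 -0.8] w 0.0009
 d world [-0.0032  0.0017 -0.0007]  units [-0.03  0.01 -0.05]  turn_y units -0.0
3474 0.22298964750236727 ((510.5576171875, -134.96725463867188), (24.049692153930664, 143.1968231201172), 80.62804412841797)
top 0 0 0
```

The 4.3 N contact came up at the predicted shut position. One more small press, then I back off and check.

Emit:
jog_arm --commands '[[[0.03, 0, 0], [0, 0, 0], -1], [[0, 0, 0], [0, 0, 0], -1], [[0, 0, 0], [0, 0, 0], -1], [[-0.05, 0, 0], [0, 0, 0], -1], [[-0.2, 0, 0], [0, 0, 0], -1], [[-0.5, 0, 0], [0, 0, 0], -1], [[-0.8, 0, 0], [0, 0, 0], -1], [[-0.8, -0.5, 0], [0, 0, 0], -1], [[-0.8, -0.5, 0], [0, 0, 0], -1], [[-0.8, 0, 0], [0, 0, 0], -1], [[0, 0, 0], [0, 0, 0], -1]]'

```text
t: 18.7
ee_pos: [0.4736, 0.1112, 0.256]
ee_rot: [-1.199, 1.224, -1.225]
ft_force: [-0.5, 0.5, 0.1]
gripper_width: 0.0002
```

```bash
python3 - <<'E'
from h import *
f=grab("top");P=cloud(f)
m=(f["depth"]>0)&(abs(P[...,2]-.222)<.009)&(P[...,1]>-.156)&(P[...,1]<-.05)&(P[...,0]>.38)&(P[...,0]<.62)
q=P[m];print("top",m.sum(),np.median(q[:,2]),cv2.minAreaRect(q[:,:2].astype(np.float32)*1000))
x=[.43,.595]
xe=.595-.162
print(proj(f,[[.595,-.144,.206],[.595,-.144,.094]]))
a=cv2.resize(f["image"][130:270,370:500],None,fx=4.2,fy=4.2,interpolation=cv2.INTER_CUBIC)
cv2.imwrite("pics/c5.png",a)
E
```

```text
top 366 0.22206530427966437 ((504.099365234375, -145.8236083984375), (18.55515480041504, 148.2003631591797), 88.78125762939453)
[[400.89144269 164.30916938]
 [393.54077775 176.0808217 ]]
```

View pics/c5.png

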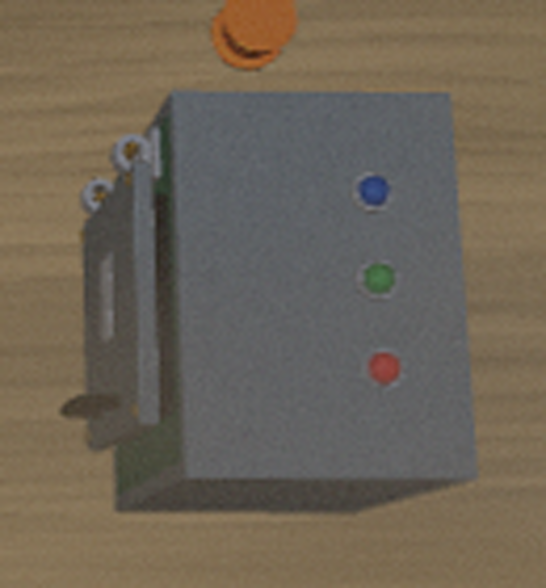

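```bash
python3 - <<'E'
from h import *
f=grab("top")
c=np.array([.5074,-.2394]);a=np.radians(-91.6);R=np.array([[np.cos(a),-np.sin(a)],[np.sin(a),np.cos(a)]])
for n,p in(("free end mid",(150,423)),("hinge end mid",(143,165)),("roof front near",(187,478)),("roof front far",(173,93))):
    z=.23 if "roof" in n else .225
    X=ray(f,p[0]/4.2+370-.4,p[1]/4.2+130-.4,z);print(n,X.round(4),"case frame",(R.T@(X[:2]-c)).round(4))
hs=cv2.cvtColor(f["image"],cv2.COLOR_BGR2HSV)
for nm,(lo,hi),z in(("red",((0,150,90),(6,255,255)),.07),("orange",((8,170,120),(16,255,255)),.04),("yellow",((24,150,100),(34,255,255)),.02)):
    m=cv2.inRange(hs,lo,hi);nn,_,st,cc=cv2.connectedComponentsWithStats(m)
    print(nm,[(st[i,4],ray(f,*cc[i],z).round(3)) for i in range(1,nn) if st[i,4]>20])
E
```

```text
free end mid [ 0.4312 -0.1409  0.225 ] case frame [-0.0964 -0.0789]
hinge end mid [ 0.578  -0.1462  0.225 ] case frame [-0.0952  0.068 ]
roof front near [ 0.4    -0.1582  0.23  ] case frame [-0.0782 -0.1096]
roof front far [ 0.6187 -0.165   0.23  ] case frame [-0.0775  0.1092]
red [(np.int32(234), array([0.702, 0.205, 0.07 ]))]
orange [(np.int32(258), array([ 0.729, -0.266,  0.04 ]))]
yellow [(np.int32(353), array([ 0.746, -0.554,  0.02 ]))]
```

```bash
python3 -c "
from cell import manip
print(manip.hand_in())"
```

```text
the job is handed in; nothing more can be done
None
```

The door is rehung and shut against the seal, and I handed the job in at about 19 s on the robot's clock. `hand_in()` gives no verdict.

**What I did:**
- I pinched the large door by its top edge and lifted it out of the stand.
- I held it open at about a right angle, brought it in sideways and lowered it. At the expected home height the force on the tool turned from -3.5 N (door hanging) to +6 N (door resting), and only then did I let go.
- I pushed it round with closed fingers until about 4 N showed at the expected shut position, pressed about 2 mm further, then backed off.

**Last checks:**
- **Door shut:** its free edge is about 18 mm in front of the measured case face; the limit is 26 mm. It is parallel to the face to within about 1 mm.
- **Knuckles home:** in the last top view both knuckles still sit on their brass pins. The door top reads 0.222–0.223 m against 0.225 expected, roughly the 2 mm calibration error.
- **Bystanders:** the spool and jar are within 1 mm of where they started. The screwdriver could not be measured at the end because the arm hid it, but nothing came near it.

One check gave nothing: the arm blocked the top camera just before lowering, so I guided that part by force.

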